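Release the separator bed with the forked tool

ROBOT

A 6-joint arm with a two-finger parallel gripper is mounted at the origin on the work surface. World frame = base frame: x ahead of the robot, y to its left, z up, the work surface at z = 0. Lengths are in m, angles in rad, forces in N, time in s.
With the tool pointing down it reaches from about 0.275 to 0.825 m from the base axis. Payload 4.9 kg.
Tool frame: the origin (TCP) lies at the centre of the arm's flange, where the gripper is bolted on; the fingertips stand 173 mm ahead of it and the grasp point (between the pads) lies 155 mm ahead of it; z points along the fingers, y is the line along which they close (so a half turn about z gives the same grasp; the last joint's range is limited). The gripper opens to 85 mm and grips with 20 to 120 N. Pads are 22 mm wide; open, the fingers measure 114 mm over their backs; the gripper's body (76 mm by 85 mm) begins 54 mm behind the grasp point. The pads swing forward as they close: fully open they stand 13 mm farther back than shut.
Start: joints at [-1.343, 0.326, -0.193, 1.052, 0, 1.437], TCP at [0.195, -0.514, 0.405] pointing down, gripper open.
Joint ranges: [-2.65, 2.65], [-0.97, 1.79], [-1.3, 1.35], [-1.93, 2.1], [-1.47, 1.37], [-3.14, 3.14]. Speed limits (rad/s): [2.57, 2.57, 3.14, 3.14, 3.14, 3.14].

INTERFACE

Orientations are given as a 3x3 rotation matrix whose columns are the frame's x, y, z axes.
In Python, from rig import * gives the robot as it stands.
- The arm moves only by the shell command python3 -m pendant 'ROWS'. ROWS is JSON, one flat list of numbers, 7 for each row, row after row: the turn, a rotation vector about the tool's x, y, z in rad, then the shift along the tool's x, y, z in mm, then the opening, from 0 (shut) to 1 (fully open). A call has 1 to 8 rows; each row shifts and turns the commanded pose from where the row before left it, along the tool's axes as they then stand; what a row does not reach is not made up. A row lasts 1/12 s, in which the tool goes at most 41.7 mm and 7.16 degrees, less where a joint would pass 70% of its speed; a pose out of reach is approached as far as the arm can. A call with a gripper value outside its range is refused whole. The fingers move at their own pace and stop on an object; the grip force is fixed at half the most. Time passes only in rows, so rows that do not move let the fingers close. It gives the time, the measured TCP pose, the force, the opening and the grip force at its end, in the units of the state.
- sense(): the state, without advancing time (a new reading comes with each control period).
- camera(name): name is "scene" or "side" or "wrist"; returns a dict with "img" (400x640x3 uint8, blue, green, red), "fx", "fy", "cx", "cy" (pixels), "distortion" ([k1, k2, p1, p2, k3] as OpenCV has them; the pictures are not rectified), "origin" and "orientation" of the camera in the world. Camera axes: x right, y up, looking along -z (the intrinsics and any distortion apply to the point x, -y, -z); pixel columns grow to the right and rows downward; lengths in m; the calibration is good to about 2 mm. A picture is of the moment at which its call begins. There is no depth.
- close_job(): hands the job in; it is judged then, once.
The state is a dict: "t": time; "qpos": joint angles; "dq": joint speeds; "tau": joint torques, N m; "ee_pos": TCP position; "eef_rot": TCP orientation; "force": force on the tool from outside, world axes, zero at the start; "wrist_torque": the same for the moment, N m; "grip_width": finger opening in m; "grasp_force": force on a finger pad.
Only numpy, scipy, OpenCV 4.12 (cv2) and the standard library are available. Lean on these libraries where they do the work, as an engineer would, in place of code of your own. Each camera call takes 0.05 s, during which the arm holds its last target. There are 200 camera calls.

TASK

First lift the suction cup off the blue mat into the grey tilt-out bin. Then, with the orange-handled forked tool from its stand, press the red collar sideways so the sprung bar leaves the separator's cheek, and with the tool slide the freed bed out until its whole slab is on the mat, never lifting it or touching it or its bar with the gripper. Hang the tool back upright in its stand; leave all other things on the desk in place.

Things in the scene. Friction and masses are not known exactly. Their poses are not given: they have to be found in the camera images.
- separator: aluminium glass separator bolted to the desk; origin on the desk midway between two upright cheeks, +x = the way the bed slides out, +y = to the cheek with the bar's hole. Cheeks 12 mm thick, 52 mm high, inner faces at y = +-48 mm, from x = -75 (closed by a 52 mm back wall reaching x = -91) to +70 mm (open front). Feet 6 mm high reach y = +-72 mm
- cheek_hole (a point): centre of the hole in the separator's +y cheek (separator x = 45, y = 54, z = 32 mm), 16 mm long in x and 20 mm high; the cheek in front of it (x = 53 to 70 mm) blocks the bar until its tip is pressed in
- lever_ball (a point): centre of the black ball (radius 16 mm, 215 mm above the desk) on the separator's upright lever, an obstacle; the lever's column fills separator x = -90 to -120, y = +-25 mm up to 120 mm high
- bed: loose bed of the separator, 0.35 to 0.75 kg: steel slab 130 (x) x 90 (y) x 12 mm flat on the desk between the cheeks (3 mm play a side). Origin: centre of its underside, at the start within 3 mm of the separator's, axes alike. On it at x = 45, z = 32 mm, along y, runs the sprung bar, held by grey blocks 46 mm high, 24 mm long in x: spring block y = -45 to -23, guide block y = 35 to 45 mm
- collar_rest (a point): where the centre of the red collar is on the bed when not pressed: disc on the bar, 30 mm across, 6 mm thick (bed y = 0 to 6 mm)
- fork_spot (a point): point on the 10 mm thick bar's axis, mid of its bare 29 mm between collar and guide block (bed x = 45, y = 20.5, z = 32 mm): the fork goes down over the bar here. Axes as the bed's. The slab's top lies 20 mm below it
- bar (a joint): how far the bar is pressed along the bed's -y, m: 0 = out (tip at bed y = 58 mm, 10 mm into the cheek's hole), 0.018 = most. 3 N starts it, 7 N presses it fully; it springs back. Pressed 13 mm, its tip is clear and the fork, bearing on the bar, can draw the bed along +x. After 35 mm of travel the bar is past the cheeks: ease off the collar, or it shoves the free bed sideways
- mat: blue mat flat on the desk, 200 (x) x 150 (y) mm, no thickness, where the bed must end; origin at its centre, in front of the separator's open end; its x axis runs within 0.12 rad of the slide-out direction
- fork_handle (a point): centre of the forked tool's orange handle, 22 x 22 mm square, 60 mm high (z = +-30 mm); z is up along it. Tool 122 mm high, 0.15 kg, hanging upright. Below the handle is a dark shoulder plate 34 (x) x 44 (y) x 6 mm (z = -36 to -30), then a shank and fork 10 mm thick in y, at most 32 mm wide in x
- fork_tips (a point): midway between the tips of the tool's two prongs, 92 mm below the handle's centre; prongs 30 mm long, 7 mm wide, 18 mm apart in the tool's x. The tool's x must lie along the bed's x (either way round) to straddle the bar
- stand: wooden tool stand fixed to the desk: two rails 90 mm long in x, 64 mm high, with a 22 mm gap between (y = +-11 mm), open at both ends. The tool's shank hangs in the gap, its shoulder plate on the rails, handle centre 100 mm above the desk. Origin: centre, on the desk; at the start tool and stand axes agree
- bin: grey parts bin, 120 mm square, 70 mm deep, open on top, tilted out 0.2 rad towards its -x, fixed on the desk; origin on the desk under its middle. Mouth centre 15 mm to -x of the origin, rim 71 to 95 mm above the desk, frame's back plate (85 mm high) at x = 66 mm
- bed_c (a point): centre of the bed's slab (6 mm above its underside)
- bed_corner0 (a point): corner of the slab's underside at bed x = +65, y = +45 mm
- bed_corner1 (a point): corner of the slab's underside at bed x = +65, y = -45 mm
- bed_corner2 (a point): corner of the slab's underside at bed x = -65, y = +45 mm
- bed_corner3 (a point): corner of the slab's underside at bed x = -65, y = -45 mm
- cup_c (a point): black suction cup standing on the mat, 62 mm high, skirt 60 mm across, 55 to 95 g; this point is on its axis at half height (31 mm). Its round grip knob is 28 mm across and reaches from 36 to 62 mm above its foot.
- panel: phone display panel lying flat, 72 x 150 x 8 mm; bystander, origin under its centre
- pick: steel pick lying on the desk, 160 mm long in x, 12 mm thick; bystander, origin under its middle
- bottle: blue bottle, 60 mm across, 160 mm high; bystander, origin under its centre
- jar: amber jar, 60 mm across, 70 mm high; bystander, origin under its centre
- tin: steel tin, 70 mm across, 90 mm high; bystander, origin under its centre
- mug: white mug, 80 mm across, 90 mm high, handle at its +y; bystander, origin under its centre
Mind the look-alikes: they are no part of the job. What is shaped like the part that bears fork_handle but pink or yellow is not meant. Leave any green look-alike of the bed alone.

How it is judged:
On the way, in this order (a step that is already met when the one before it is completed fails the run):
1. the suction cup lies in the bin, let go (x of cup_c in the frame of bin between -0.065 and 0.06 m and y of cup_c in the frame of bin between -0.058 and 0.058 m and z of cup_c in the frame of bin below 0.085 m and contact force between the fingers and cup below 0.1 N and linear speed of cup below 0.05 m/s), for 0.2 s.
2. the fork presses the sprung bar sideways by at least 8 mm (value of joint bar above 0.008 m and contact force between fork and bed above 1 N), for 0.1 s.
3. the bed lies wholly on the mat (x of bed_corner0 in the frame of mat between -0.102 and 0.102 m and y of bed_corner0 in the frame of mat between -0.077 and 0.077 m and x of bed_corner1 in the frame of mat between -0.102 and 0.102 m and y of bed_corner1 in the frame of mat between -0.077 and 0.077 m and x of bed_corner2 in the frame of mat between -0.102 and 0.102 m and y of bed_corner2 in the frame of mat between -0.077 and 0.077 m and x of bed_corner3 in the frame of mat between -0.102 and 0.102 m and y of bed_corner3 in the frame of mat between -0.077 and 0.077 m and height (world z) of bed_c below 0.012 m), for 0.2 s.
At the end, for the whole second after the job is handed in: Cup rests in the bin; all four slab corners on the mat (2 mm over allowed), slab flat, bar sprung out (within 3 mm); tool hangs upright (0.12 rad) in its stand, handle centre 94 to 106 mm above the desk and within 40 mm of the middle along the rails; all at rest and let go (all of step 3 and x of cup_c in the frame of bin between -0.065 and 0.06 m and y of cup_c in the frame of bin between -0.058 and 0.058 m and z of cup_c in the frame of bin below 0.085 m and x of fork_handle in the frame of stand between -0.04 and 0.04 m and y of fork_handle in the frame of stand between -0.012 and 0.012 m and z of fork_handle in the frame of stand between 0.094 and 0.106 m and angle between fork_handle's own z axis and vertical below 0.12 rad and linear speed of each of bed, fork, cup below 0.02 m/s and value of joint bar below 0.003 m); the robot touches nothing.
It fails at once if the gripper touches the bed or its bar (contact force between the fingers and bed above 0.5 N).
It fails at once if the bed is lifted (centre more than 12 mm above where it lay) or tipped (height (world z) of bed_c above 0.018 m or angle between bed_c's own z axis and vertical above 0.2 rad).
It fails at once if a bystander (panel, pick, bottle, jar, tin, mug) is moved more than 15 mm (distance of any of panel, pick, bottle, jar, tin, mug from where it was at the start of the episode above 0.015 m).
It also fails if it takes over 72 s, if anything falls off the work surface, if the arm or the gripper's body presses on something with over 40 N, if the wrist force passes 120 N, or if a joint passes its speed limit or range.

## Working session

There is one attempt and no reset: what is moved stays moved. The work goes in short steps, Python scripts to look and compute and a shell command to move; the robot and the scene stay as the last step left them, time stands still between calls to the robot, and variables do not carry over. Pictures are saved under pics/ and viewed, at most 10 in all, crops included, and the job is handed in when it is done.

```bash
ls; mkdir -p pics
python3 - <<'E'
from rig import *
import cv2
for n in("scene","side"):
    c=camera(n); cv2.imwrite(f"pics/{n}0.png",c["img"]); print(n,c["fx"],c["fy"],c["cx"],c["cy"],c["distortion"],c["origin"],c["orientation"])
s=sense(); print(s["t"],s["ee_pos"],s["eef_rot"],s["grip_width"])
E
```

```text
pics
scene 471.03864037120894 471.03864037120894 323.21432250873266 198.5347958694899 [-0.13261894  0.          0.          0.          0.        ] [ 1.30887074 -0.64163325  1.09224459] [[ 0.6641643  -0.48911319  0.56537959]
 [ 0.74750435  0.42326517 -0.51194124]
 [ 0.01109172  0.7626368   0.64673185]]
side 498.32264168052 498.32264168052 315.8280419116447 205.24005971851878 [0.01063627 0.         0.         0.         0.        ] [-0.11198397  1.04983975  1.02717418] [[-0.83586292  0.32987751 -0.43876418]
 [-0.5489369  -0.50405306  0.66678241]
 [-0.0012039   0.79819254  0.60240121]]
0.1 [ 0.19462643 -0.51413874  0.4040012 ] [[ 9.35265596e-01  3.53946521e-01 -3.54959602e-04]
 [ 3.53946645e-01 -9.35264428e-01  1.49089391e-03]
 [ 1.95715624e-04 -1.52001854e-03 -9.99998826e-01]] 0.08598631629123595
```

View pics/scene0.png

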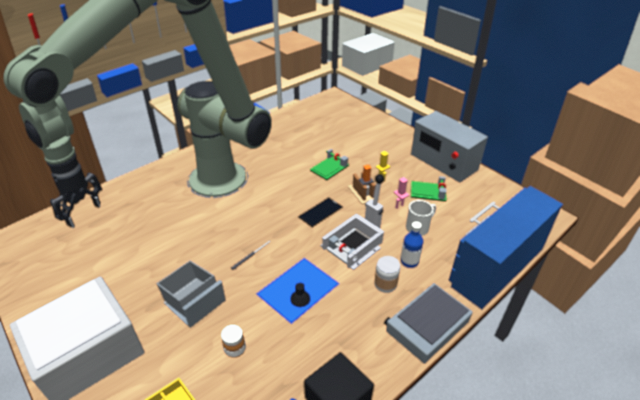

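View pics/side0.png

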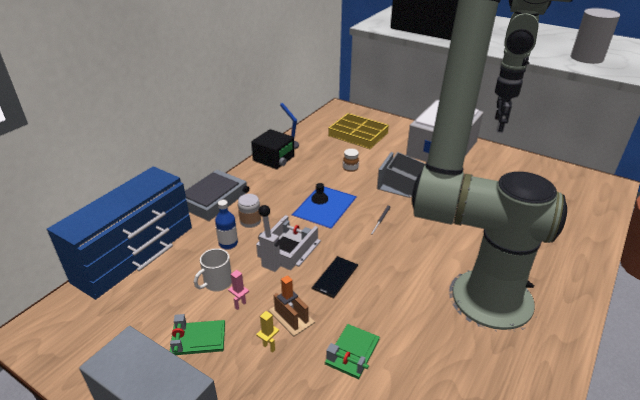

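Scene image: the orange fork is at (366,173). Its look-alikes are pink at (402,185) and yellow at (383,158). The real bed, with its red collar, is at (343,245) in the separator; the green look-alikes are at (328,165) and (430,190). The cup is at (300,295) on the mat and the bin at (190,292). In the side image the orange tool is at (287,288), pink at (237,283), yellow at (266,322), the real bed at (290,240) and the cup at (320,193).

```bash
cat > h.py <<'E'
from rig import *
import cv2, numpy as np
def ray(c,p):
    K=np.array([[c["fx"],0,c["cx"]],[0,c["fy"],c["cy"]],[0,0,1]])
    u=cv2.undistortPoints(np.array([[p]],float),K,np.array(c["distortion"]))[0,0]
    d=np.array(c["orientation"])@[u[0],-u[1],-1]; return np.array(c["origin"]),d/np.linalg.norm(d)
def onz(c,p,z):
    o,d=ray(c,p); return o+d*(z-o[2])/d[2]
def tri(c1,p1,c2,p2):
    A=0;b=0
    for c,p in((c1,p1),(c2,p2)):
        o,d=ray(c,p); M=np.eye(3)-np.outer(d,d); A=A+M; b=b+M@o
    x=np.linalg.solve(A,b); e=[np.linalg.norm(np.cross(x-ray(c,p)[0],ray(c,p)[1])) for c,p in((c1,p1),(c2,p2))]
    return x,max(e)
def mask(c,lo,hi,roi):
    h=cv2.cvtColor(c["img"],cv2.COLOR_BGR2HSV); m=cv2.inRange(h,np.array(lo),np.array(hi)); z=np.zeros_like(m); x0,y0,x1,y1=roi; z[y0:y1,x0:x1]=m[y0:y1,x0:x1]; return z
def big(m):
    cs,_=cv2.findContours(m,cv2.RETR_EXTERNAL,cv2.CHAIN_APPROX_NONE); return max(cs,key=cv2.contourArea)
def cen(m):
    M=cv2.moments(big(m)); return M["m10"]/M["m00"],M["m01"]/M["m00"]
def proj(c,P):
    R=np.array(c["orientation"]);q=R.T@(np.array(P)-c["origin"]);q=q*[1,-1,-1]
    K=np.array([[c["fx"],0,c["cx"]],[0,c["fy"],c["cy"]],[0,0,1]])
    return cv2.projectPoints(q[None],np.zeros(3),np.zeros(3),K,np.array(c["distortion"]))[0][0,0]
E
python3 - <<'E'
from h import *
np.set_printoptions(precision=4,suppress=True)
S=camera("scene");D=camera("side")
rois=dict(mat=((250,250,350,330),(290,180,365,230)),handle=((355,160,378,190),(275,272,300,302)),collar=((332,232,352,256),(280,218,312,240)))
for n,c,k in(("S",S,0),("D",D,1)):
    m=big(mask(c,(105,150,100),(120,255,255),rois["mat"][k])); h=cv2.convexHull(m)
    q=cv2.approxPolyN(h,4).reshape(-1,2) 
    print(n,[onz(c,p,0)[:2].round(4).tolist() for p in q],q.tolist())
a=[cen(mask(c,(5,170,150),(16,255,255),rois["handle"][k])) for k,c in enumerate((S,D))]
print("handle",a,tri(S,a[0],D,a[1]))
a=[cen(mask(c,(0,120,100),(5,255,255),rois["collar"][k])|mask(c,(172,120,100),(180,255,255),rois["collar"][k])) for k,c in enumerate((S,D))]
print("collar",a,tri(S,a[0],D,a[1]))
A=cv2.resize(S["img"][150:330,230:460],None,fx=3.4,fy=3.3,interpolation=cv2.INTER_CUBIC);cv2.imwrite("pics/s1.png",A)
A=cv2.resize(D["img"][170:360,220:400],None,fx=3.1,fy=3.1,interpolation=cv2.INTER_CUBIC);cv2.imwrite("pics/d1.png",A)
E
```

```text
S [[0.6729, -0.0016], [0.6894, -0.1938], [0.5458, -0.2055], [0.5295, -0.0133]] [[338, 283], [291, 322], [257, 293], [304, 258]]
D [[0.5478, -0.2092], [0.5283, -0.012], [0.6761, -0.0028], [0.6933, -0.195]] [[356, 196], [331, 228], [292, 214], [319, 185]]
handle [(366.81981981981977, 167.09909909909908), (286.0311111111111, 279.4444444444444)] (array([0.4372, 0.3501, 0.1252]), np.float64(0.0009125254332761003))
collar [(342.1944444444444, 245.4722222222222), (295.0350877192982, 227.75438596491227)] (array([0.5965, 0.0878, 0.0395]), np.float64(0.0016636918913350144))
```

View pics/s1.png

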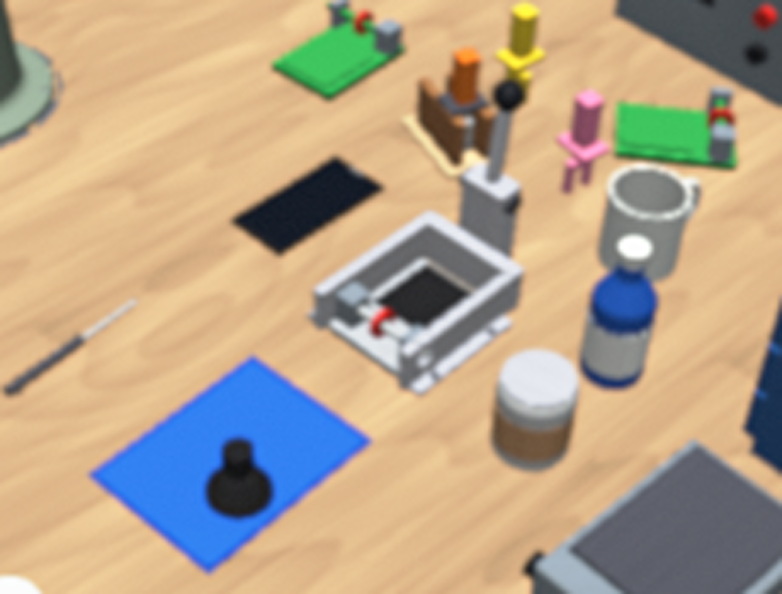

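View pics/d1.png

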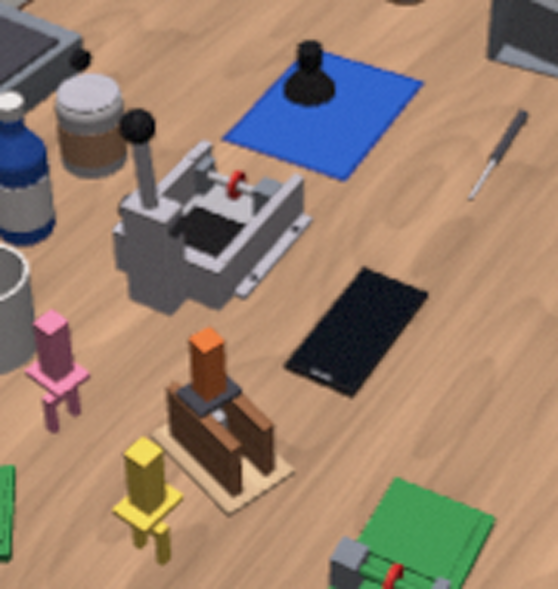

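The crops confirm the choices. The orange tool hangs in the wooden stand, and the pink and yellow ones stand apart. The aluminium separator (crop s1 around 420,300) has a red collar on the bare bar, its hole is in the right-hand (world +x) cheek, and it slides out towards the mat.

Run:
```python
from h import *
np.set_printoptions(precision=4,suppress=True)
S=camera("scene");D=camera("side")
print("cup",onz(S,(300,285.2),.062),onz(D,(320.3,185.5),.062))
f=lambda x,y:(230+x/3.4,150+y/3.3)
print("sep corners z52",[onz(S,f(*p),.052)[:2].tolist() for p in((316,292),(430,212),(520,268),(404,350))])
print("ball",tri(S,f(510,95),D,(220+137/3.1,170+127/3.1)))
print("bin",[onz(S,p,.083)[:2].tolist() for p in((190,264),(223,291),(160,280),(182,300))])
W=camera("wrist");print(W["fx"],W["distortion"],W["origin"],W["orientation"])
A=np.hstack([cv2.resize(S["img"][250:335,145:245],None,fx=4,fy=4,interpolation=cv2.INTER_CUBIC),cv2.resize(D["img"][140:225,340:440],None,fx=4,fy=4,interpolation=cv2.INTER_CUBIC)])
cv2.imwrite("pics/bin.png",A)
```

```text
cup [ 0.6451 -0.1232  0.062 ] [ 0.6393 -0.1197  0.062 ]
sep corners z52 [[0.5423850895002408, 0.05369628662601178], [0.5308927933390482, 0.21149923340083665], [0.6431990363751031, 0.21862876413308296], [0.6486890708989735, 0.06293675383029118]]
ball (array([0.5833, 0.2463, 0.2132]), np.float64(0.0011217111912035474))
bin [[0.3935451594296828, -0.3244681016534872], [0.5383478140068185, -0.30498189415301724], [0.3913092952346182, -0.41970671097136714], [0.4929646301002466, -0.406292034932469]]
303.0087812720681 [0.0063 0.     0.     0.     0.    ] [ 0.258  -0.4905  0.3733] [[ 0.3532  0.9017  0.2495]
 [-0.9356  0.3406  0.0934]
 [-0.0008 -0.2664  0.9639]]
```

View pics/bin.png

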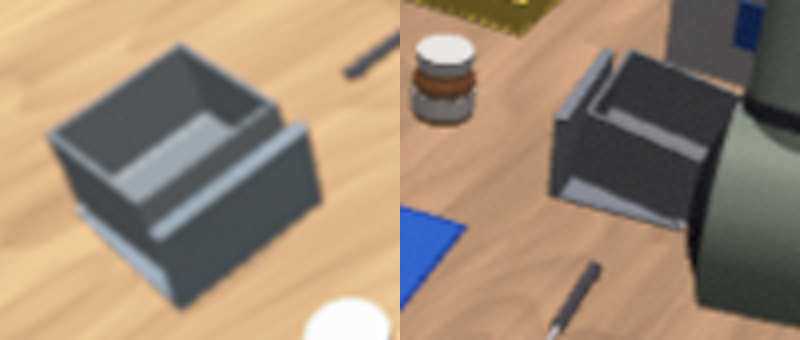

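The bin's back plate faces world +x, so its mouth leans to -x. In the scene view the rim corners are at (190,261), (157.5,284), (214.5,276) and (177.5,301).

Run:
```python
from h import *
np.set_printoptions(precision=4,suppress=True)
S=camera("scene")
P=np.array([onz(S,p,z) for p,z in(((190,261),.071),((157.5,284),.071),((214.5,276),.095),((177.5,301),.095))]);print(P,P.mean(0))
s=sense();R=np.array(s["eef_rot"]);p=np.array(s["ee_pos"])
print("to above cup",R.T@(np.array([.642,-.1215,.40])-p)*1000, np.degrees(np.arctan2(R[1,0],R[0,0])))
print("wrist cam in tool",R.T@(np.array(camera("wrist")["origin"])-p),s["t"])
```

```text
[[ 0.3723 -0.3148  0.071 ]
 [ 0.389  -0.4294  0.071 ]
 [ 0.4878 -0.2984  0.095 ]
 [ 0.4979 -0.42    0.095 ]] [ 0.4367 -0.3656  0.083 ]
to above cup [ 557.4155 -209.1202    4.6243] 20.726871137337035
wrist cam in tool [0.0676 0.0002 0.0311] 0.4
```

```bash
python3 -m pendant '[0,0,0,38,-14,0,1,0,0,0,38,-14,0,1,0,0,0,38,-14,0,1,0,0,0,38,-14,0,1,0,0,0,38,-14,0,1,0,0,0,38,-14,0,1,0,0,0,38,-14,0,1,0,0,0,38,-14,0,1]'; python3 -m pendant '[0,0,0,37,-14,5,1,0,0,0,37,-14,10,1,0,0,0,37,-14,10,1,0,0,0,37,-14,10,1,0,0,0,35,-14,10,1,0,0,0,30,-14,10,1,0,0,0,15,-8,10,1,0,0,0,0,0,0,1]'
python3 - <<'E'
from h import *
np.set_printoptions(precision=4,suppress=True)
W=camera("wrist");cv2.imwrite("pics/w1.png",W["img"]);s=sense();print(s["t"],s["ee_pos"],s["eef_rot"],proj(W,[.642,-.1215,.062]))
E
```

```text
t: 1.12
ee_pos: [0.4406, -0.3005, 0.4049]
eef_rot: [[0.935, 0.354, 0.0], [0.354, -0.935, -0.0], [0.0, 0.001, -1.0]]
force: [1.1, -1.2, -0.7]
grip_width: 0.0854
grasp_force: 0.0
t: 1.78
ee_pos: [0.6214, -0.132, 0.3371]
eef_rot: [[0.934, 0.359, -0.002], [0.359, -0.934, 0.002], [-0.001, -0.003, -1.0]]
force: [-0.7, 0.1, -0.2]
grip_width: 0.0857
grasp_force: 0.0
1.8333 [ 0.6205 -0.1335  0.3381] [[ 0.9341  0.3569 -0.0025]
 [ 0.3569 -0.9341  0.0007]
 [-0.0021 -0.0016 -1.    ]] [318.7554 171.6432]
```

View pics/w1.png

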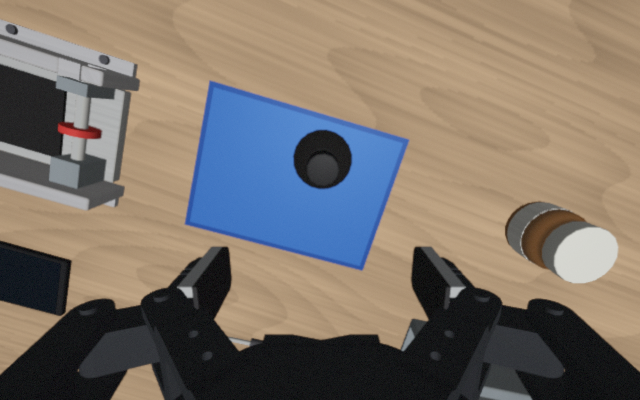

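The wrist view shows the cup's knob at (323,168), and the mat corners at (210,82), (408,140), (362,268) and (187,223). The jar is clear at (570,250), and the separator's front with its collar is at (80,130).

Run:
```python
from h import *
np.set_printoptions(precision=4,suppress=True)
W=camera("wrist");s=sense();R=np.array(s["eef_rot"]);p=np.array(s["ee_pos"])
c=onz(W,(323,169),.062);print("cup",c,"jar",onz(W,(583,253),.07),s["t"])
M=np.array([onz(W,q,0) for q in((210,82),(408,140),(362,268),(187,223))]);print("mat",M,M.mean(0))
print("collar",onz(W,(79,131),.038))
print("move",R.T@(np.array([c[0],c[1],.211])-p)*1000)
```

```text
cup [ 0.6441 -0.126   0.062 ] jar [ 0.6566 -0.3573  0.07  ] 1.8833
mat [[ 0.6736 -0.0002  0.    ]
 [ 0.6915 -0.1988  0.    ]
 [ 0.5449 -0.2112  0.    ]
 [ 0.5272 -0.0146  0.    ]] [ 0.6093 -0.1062  0.    ]
collar [0.5959 0.0813 0.038 ]
move [ 25.8542   0.4504 127.9507]
```

```bash
python3 -m pendant '[0,0,0,12,-1,10,1,0,0,0,12,-1,25,1,0,0,0,1,0,35,1,0,0,0,0,0,35,1,0,0,0,0,0,20,1,0,0,0,0,0,3,0.4,0,0,0,0,0,0,0.2,0,0,0,0,0,0,0.2]';python3 -m pendant '[0,0,0,0,0,0,0.2,0,0,0,0,0,0,0.2,0,0,0,0,0,0,0.2]'
```

```text
t: 2.55
ee_pos: [0.6432, -0.1258, 0.2136]
eef_rot: [[0.936, 0.353, 0.002], [0.353, -0.936, -0.001], [0.002, 0.002, -1.0]]
force: [0.4, 0.5, 0.5]
grip_width: 0.0517
grasp_force: 0.0
t: 2.8
ee_pos: [0.6439, -0.1252, 0.2145]
eef_rot: [[0.935, 0.354, 0.004], [0.354, -0.935, -0.002], [0.004, 0.003, -1.0]]
force: [-0.6, -1.4, 7.4]
grip_width: 0.0261
grasp_force: 59.4
```

```bash
python3 -m pendant '[0,0,0,0,0,-20,0.2,0,0,0,0,0,-38,0.2,0,0,0,-10,5,-38,0.2,0,0,0,-30,17,-20,0.2,0,0,0,-34,19,-10,0.2,0,0,0,-35,19,0,0.2,0,0,0,-35,19,0,0.2,0,0,0,-35,19,0,0.2]';python3 -m pendant '[0,0,0,-35,19,0,0.2,0,0,0,-35,19,0,0.2,0,0,0,-25,13,0,0.2,0,0,0,-5,3,10,0.2,0,0,0,0,0,0,0.2]'
python3 - <<'E'
from h import *
np.set_printoptions(precision=4,suppress=True)
s=sense();R=np.array(s["eef_rot"]);p=np.array(s["ee_pos"])
print(s["grip_width"],p,R.T@(np.array([.437,-.366,.26])-p)*1000)
S=camera("scene");W=camera("wrist")
cv2.imwrite("pics/b2.png",np.hstack([cv2.resize(S["img"][210:330,120:260],(466,400)),W["img"][:,200:500]]))
E
```

```text
t: 3.47
ee_pos: [0.5088, -0.2806, 0.3392]
eef_rot: [[0.935, 0.355, 0.002], [0.355, -0.935, -0.002], [0.001, 0.002, -1.0]]
force: [-0.1, -0.8, -0.4]
grip_width: 0.0258
grasp_force: 59.1
t: 3.88
ee_pos: [0.434, -0.3667, 0.3272]
eef_rot: [[0.937, 0.351, -0.0], [0.351, -0.937, 0.0], [-0.0, -0.0, -1.0]]
force: [0.2, 0.7, -0.3]
grip_width: 0.0258
grasp_force: 59.1
0.025752560587080635 [ 0.434  -0.3667  0.3272] [ 3.0716  0.3793 67.1789]
```

View pics/b2.png

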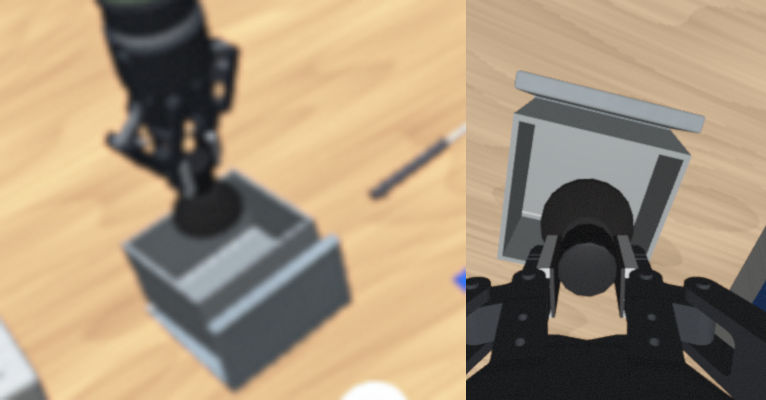

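The cup hangs over the mouth, centred laterally (wrist crop, cup at 587 and walls at 510–680). I'll lower it and release.

```bash
python3 -m pendant '[0,0,0,3,0,20,0.2,0,0,0,3,0,30,0.2,0,0,0,0,0,19,0.2,0,0,0,0,0,0,0.2,0,0,0,0,0,0,0.5,0,0,0,0,0,0,0.5,0,0,0,0,0,0,0.5,0,0,0,0,0,-25,0.5]'; python3 -m pendant '[0,0,0,0,0,-35,0.5,0,0,0,0,0,-35,0.5,0,0,0,0,0,-35,1,0,0,0,0,0,-5,1]'
python3 - <<'E'
from h import *
S=camera("scene");W=camera("wrist")
cv2.imwrite("pics/b3.png",np.hstack([cv2.resize(S["img"][210:330,120:260],(466,400)),W["img"][:,200:500]]));print(sense()["t"],sense()["qpos"])
E
```

```text
t: 4.65
ee_pos: [0.4405, -0.3622, 0.2816]
eef_rot: [[0.935, 0.354, -0.003], [0.354, -0.935, 0.004], [-0.002, -0.005, -1.0]]
force: [-0.3, 0.9, -1.3]
grip_width: 0.0426
grasp_force: 0.0
t: 4.98
ee_pos: [0.4426, -0.3646, 0.4022]
eef_rot: [[0.935, 0.354, 0.009], [0.354, -0.935, -0.009], [0.005, 0.012, -1.0]]
force: [1.1, -0.9, 0.7]
grip_width: 0.0656
grasp_force: 0.0
5.0833 [-8.17912520e-01  3.69011449e-01 -1.48935590e-01  1.04539354e+00
  6.75327761e-05  1.96171850e+00]
```

View pics/b3.png

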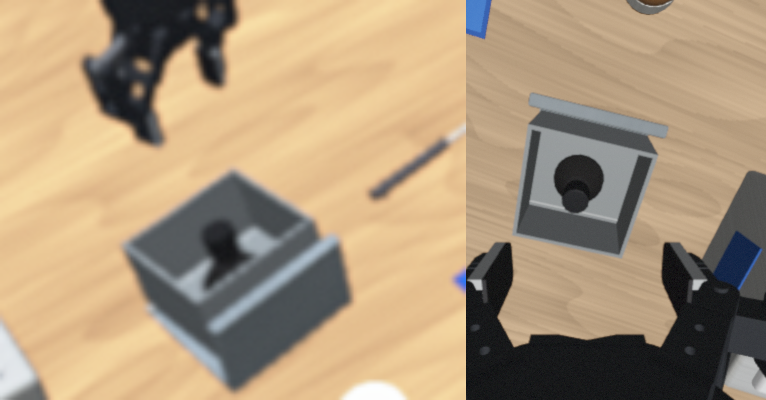

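The cup stands in the bin, knob at (575,200) in the wrist crop. Next I turn the gripper and look at the separator from above.

```bash
python3 -m pendant '[0,0,-0.12,0,0,0,1,0,0,-0.12,0,0,0,1,0,0,-0.12,0,0,0,1,0,0,-0.12,0,0,0,1,0,0,-0.12,0,0,0,1,0,0,-0.12,0,0,0,1,0,0,-0.12,0,0,0,1,0,0,-0.12,0,0,0,1]' >/dev/null;python3 -m pendant '[0,0,-0.11,0,0,0,1,0,0,-0.11,0,0,0,1,0,0,-0.11,0,0,0,1,0,0,0,34,16,0,1,0,0,0,35,17,0,1,0,0,0,35,17,0,1,0,0,0,35,17,0,1,0,0,0,35,17,0,1]';python3 -m pendant '[0,0,0,35,17,0,1,0,0,0,35,17,0,1,0,0,0,35,17,0,1,0,0,0,35,17,0,1,0,0,0,35,17,0,1,0,0,0,20,8,0,1,0,0,0,10,4,0,1,0,0,0,0,0,0,1]'
python3 - <<'E'
from h import *
W=camera("wrist");cv2.imwrite("pics/w2.png",W["img"]);np.set_printoptions(precision=4,suppress=True)
s=sense();print(s["t"],s["ee_pos"])
E
```

```text
t: 6.42
ee_pos: [0.5107, -0.1813, 0.3925]
eef_rot: [[-0.08, 0.997, -0.002], [0.997, 0.08, 0.001], [0.001, -0.001, -1.0]]
force: [1.3, -0.5, -0.5]
grip_width: 0.0854
grasp_force: 0.0
t: 7.08
ee_pos: [0.5909, 0.031, 0.3925]
eef_rot: [[-0.084, 0.996, -0.002], [0.996, 0.084, 0.0], [0.0, -0.002, -1.0]]
force: [-0.4, 0.3, -0.3]
grip_width: 0.0857
grasp_force: 0.0
7.1333 [0.5906 0.0295 0.3927]
```

View pics/w2.png

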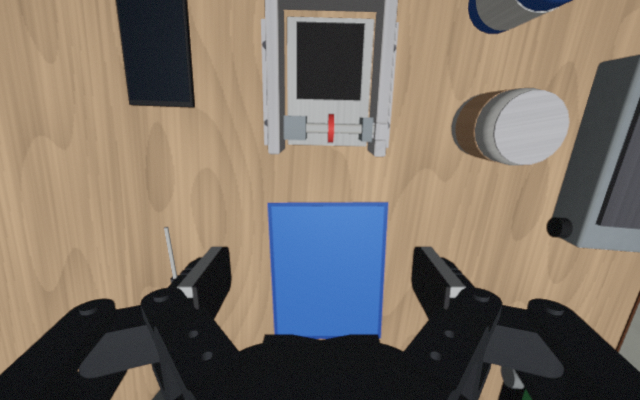

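The wrist view shows the separator front: red collar at (331,128), bar between blocks at x≈295 and 367, and cheek fronts at (275,150) and (379,152). The mat's near edge is at row 203.

Run:
```python
from h import *
np.set_printoptions(precision=4,suppress=True)
W=camera("wrist")
m=mask(W,(0,120,80),(6,255,255),(310,100,350,160))|mask(W,(172,120,80),(180,255,255),(310,100,350,160))
q=cen(m);print("collar",q,cv2.boundingRect(big(m)),onz(W,q,.040))
g=cv2.cvtColor(W["img"],cv2.COLOR_BGR2GRAY)
L=cv2.createLineSegmentDetector().detect(g)[0].reshape(-1,4)
for l in L:
    a,b=l[:2],l[2:]
    if np.hypot(*(b-a))>18 and 250<a[0]<410 and 250<b[0]<410 and max(a[1],b[1])<165:
        print(l.round(1),[np.r_[onz(W,p,z)[:2]].round(4).tolist() for z in(.052,.012) for p in(a,b)])
mm=big(mask(W,(105,150,80),(122,255,255),(255,190,400,345)));print("mat",[onz(W,p,0)[:2].tolist() for p in((268,203),(387,203),(380,338),(275,338))])
```

```text
collar (330.90837282780404, 126.02527646129542) (328, 113, 6, 27) [0.5958 0.0866 0.04  ]
[296.8  19.3 364.3  21. ] [[0.556, 0.1783], [0.6173, 0.1819], [0.5522, 0.1888], [0.6214, 0.1929]]
[364.2  21.7 360.1  98. ] [[0.6172, 0.1813], [0.6212, 0.1155], [0.6214, 0.1922], [0.6259, 0.118]]
[359.4  98.  296.9  96.6] [[0.6205, 0.1155], [0.56, 0.1118], [0.6251, 0.118], [0.5568, 0.1138]]
[296.3  95.6 296.3  20.6] [[0.5594, 0.1127], [0.5556, 0.1772], [0.5561, 0.1148], [0.5518, 0.1876]]
[279.3 151.9 277.2   0.6] [[0.5454, 0.0572], [0.5376, 0.1917], [0.5403, 0.0522], [0.5315, 0.204]]
[327.1 140.7 328.1 111.9] [[0.5928, 0.0724], [0.5914, 0.1001], [0.5938, 0.0692], [0.5923, 0.1006]]
[384.4   0.5 374.  153.1] [[0.6332, 0.1995], [0.6415, 0.0639], [0.6394, 0.2128], [0.6488, 0.0596]]
[368.7 115.7 375.3  10.5] [[0.6315, 0.0999], [0.6261, 0.191], [0.6375, 0.1003], [0.6314, 0.2032]]
[375.6   9.4 284.3   7.2] [[0.6263, 0.1919], [0.5442, 0.187], [0.6316, 0.2042], [0.5389, 0.1987]]
[333.8 113.1 333.2 139.4] [[0.5971, 0.0995], [0.5988, 0.0741], [0.5986, 0.0999], [0.6006, 0.0712]]
[284.8   8.1 284.7 145.6] [[0
[... 633 characters left out ...]
 0.0647], [0.5811, 0.0653]]
[336.9 120.2 356.9 120.5] [[0.6007, 0.093], [0.6205, 0.0943], [0.6028, 0.0925], [0.625, 0.094]]
[336.9 129.4 356.9 129.4] [[0.6016, 0.0842], [0.6214, 0.0858], [0.6037, 0.0826], [0.6261, 0.0844]]
[355.6 132.4 336.9 132.3] [[0.6205, 0.0828], [0.6019, 0.0814], [0.6251, 0.081], [0.604, 0.0794]]
[260.6  18.1 260.6  36.9] [[0.5232, 0.1765], [0.5236, 0.1612], [0.5151, 0.1869], [0.5156, 0.1695]]
[391.1 119.4 396.   55.7] [[0.654, 0.0981], [0.6503, 0.1556], [0.6629, 0.0983], [0.6587, 0.1632]]
mat [[0.5275868068206456, -0.013715108584109112], [0.6749201470421575, -0.0015796965743668928], [0.6926998839542681, -0.19974263782348256], [0.5445642439546691, -0.21210371302075043]]
```

```bash
python3 -m pendant '[0,0,0,3,-38,0,1,0,0,0,3,-38,0,1,0,0,0,3,-38,0,1,0,0,0,3,-36,0,1,0,0,0,35,3,0,1,0,0,0,38,3,0,1,0,0,0,38,3,0,1,0,0,0,38,3,0,1]' >/dev/null;python3 -m pendant '[0,0,0,38,3,0,1,0,0,0,38,3,0,1,0,0,0,20,2,0,1,0,0,0,10,1,0,1,0,0,0,0,0,0,1]'
python3 - <<'E'
from h import *
np.set_printoptions(precision=4,suppress=True)
W=camera("wrist");cv2.imwrite("pics/w3.png",W["img"]);s=sense();print(s["t"],s["ee_pos"])
m=mask(W,(5,150,80),(18,255,255),(200,20,440,260)); 
q=big(m);print(cv2.minAreaRect(q),cv2.contourArea(q),cen(m),onz(W,cen(m),.13),proj(W,[.437,.35,.13]))
x,y=map(int,cen(m))
g=cv2.cvtColor(W["img"],cv2.COLOR_BGR2GRAY)
L=cv2.createLineSegmentDetector().detect(g)[0].reshape(-1,4)
for l in L:
    a,b=l[:2],l[2:]
    if np.hypot(*(b-a))>14 and all(abs(t[0]-x)<90 and abs(t[1]-y)<90 for t in(a,b)):
        d=onz(W,b,.064)-onz(W,a,.064); print(l.round(),onz(W,a,.064)[:2],onz(W,b,.064)[:2],np.degrees(np.arctan2(d[1],d[0])).round(1),np.linalg.norm(d).round(3))
E
```

```text
t: 8.27
ee_pos: [0.441, 0.2848, 0.3935]
eef_rot: [[-0.081, 0.997, 0.0], [0.997, 0.081, -0.0], [-0.0, 0.0, -1.0]]
force: [-0.5, -0.8, -0.2]
grip_width: 0.0855
grasp_force: 0.0
8.3167 [0.441  0.2838 0.3934]
((320.5862121582031, 115.53448486328125), (28.597082138061523, 29.525558471679688), 21.801406860351562) 785.0 (320.6743099787686, 115.53566878980892) [0.4356 0.3516 0.13  ] [322.4103 117.9933]
[256. 203. 311. 204.] [0.376  0.2601] [0.4323 0.263 ] 2.9 0.056
[260. 102. 300. 117.] [0.3777 0.3593] [0.4159 0.3485] -15.8 0.04
[341. 114. 334. 130.] [0.4545 0.3547] [0.4498 0.3394] -107.1 0.016
[306.  99. 265.  81.] [0.4211 0.3653] [0.382  0.3783] 161.6 0.041
[301. 117. 307. 100.] [0.4169 0.3492] [0.4215 0.3643] 72.9 0.016
[340. 149. 255. 115.] [0.4568 0.3214] [0.3736 0.3466] 163.1 0.087
[271.  67. 358. 104.] [0.3868 0.3906] [0.4699 0.3648] -17.3 0.087
[329. 133. 338. 109.] [0.4446 0.3361] [0.4515 0.3589] 73.3 0.024
[313.  98. 303. 122.] [0.4267 0.367 ] [0.4193 0.344 ] -107.8 0.024
[304. 124. 329. 134.] [0.42   0.3423] [0.4446 0.3348] -17.0 0.026
[339. 107. 314.  97.] [0.4518 0.3603] [0.4278 0.3677] 162.9 0.025
[298. 120. 263. 106.] [0.4142 0.3456] [0.3811 0.3556] 163.2 0.035
[273.  81. 307.  95.] [0.3893 0.3785] [0.4213 0.3685] -17.4 0.034
[343. 157. 366. 100.] [0.4603 0.3144] [0.477  0.3686] 72.8 0.057
[255. 122. 312. 145.] [0.3733 0.3403] [0.4294 0.323 ] -17.1 0.059
[266.  82. 260. 101.] [0.3833 0.3771] [0.3781 0.3601] -106.9 0.018
[319. 148. 341. 157.] [0.4368 0.321 ] [0.4584 0.3144] -17.0 0.023
[352.  93. 335.  86.] [0.4633 0.3738] [0.447  0.3788] 162.9 0.017
[293.  68. 276.  61.] [0.4071 0.3909] [0.391  0.3959] 162.7 0.017
[239. 152. 239. 177.] [0.359 0.311] [0.3592 0.286 ] -89.5 0.025
[239. 131. 239. 151.] [0.3588 0.3313] [0.359  0.3122] -89.5 0.019
```

```bash
python3 -m pendant '[0,0,-0.12,0,0,0,1,0,0,-0.12,0,0,0,1,0,0,-0.12,0,0,0,1,0,0,-0.12,0,0,0,1,0,0,-0.12,0,0,0,1,0,0,-0.12,0,0,0,1,0,0,-0.12,0,0,0,1,0,0,-0.12,0,0,0,1]'>/dev/null; python3 -m pendant '[0,0,-0.12,0,0,0,1,0,0,-0.11,0,0,0,1,0,0,0,0,0,0,1,0,0,0,0,0,0,1]'
python3 - <<'E'
from h import *
np.set_printoptions(precision=4,suppress=True)
S=camera("scene");D=camera("side");W=camera("wrist")
print("yellow",tri(S,(383.5,158),D,(266,322)),"pink",tri(S,(402,185),D,(237,283)))
s=sense();R=np.array(s["eef_rot"]);p=np.array(s["ee_pos"])
m=mask(W,(5,150,80),(18,255,255),(150,0,500,300));print(cv2.boundingRect(big(m)),onz(W,cen(m),.13),cen(m))
print(R[:,0],s["t"],R.T@(np.array([.4356,.3516,.26])-p)*1000)
E
```

```text
t: 9.32
ee_pos: [0.4411, 0.2829, 0.3937]
eef_rot: [[-0.954, 0.301, -0.0], [0.301, 0.954, -0.001], [-0.0, -0.001, -1.0]]
force: [-0.2, -0.3, 0.9]
grip_width: 0.0856
grasp_force: 0.0
yellow (array([0.4121, 0.4666, 0.0964]), np.float64(0.0011040916295481295)) pink (array([0.5569, 0.4034, 0.0908]), np.float64(0.0006333072477718132))
(376, 150, 40, 35) [0.4308 0.3474 0.13  ] (395.9049543481514, 166.71456368807063)
[-0.9545  0.2982 -0.0001] 9.4667 [ 25.3024  63.0884 133.7243]
```

```bash
python3 -m pendant '[0,0,0,12,31,0,1,0,0,0,13,32,0,1,0,0,0,0,0,30,1,0,0,0,0,0,35,1,0,0,0,0,0,30,1,0,0,0,0,0,20,1,0,0,0,0,0,14,1,0,0,0,0,0,4,1]'; python3 -m pendant '[0,0,0,0,0,0,1,0,0,0,0,0,0,0.5,0,0,0,0,0,0,0.1,0,0,0,0,0,0,0,0,0,0,0,0,0,0,0,0,0,0,0,0,0,0,0,0,0,0,0,0]'
```

```text
t: 10.13
ee_pos: [0.4344, 0.3515, 0.2579]
eef_rot: [[-0.955, 0.296, -0.004], [0.296, 0.955, -0.003], [0.003, -0.004, -1.0]]
force: [-1.1, -0.1, -0.3]
grip_width: 0.0854
grasp_force: 0.0
t: 10.72
ee_pos: [0.4357, 0.3524, 0.2615]
eef_rot: [[-0.955, 0.295, 0.001], [0.295, 0.955, 0.001], [-0.001, 0.001, -1.0]]
force: [-0.3, -1.1, 4.4]
grip_width: 0.0216
grasp_force: 59.1
```

```bash
python3 -m pendant '[0,0,0,0,0,-15,0,0,0,0,0,0,-30,0,0,0,0,0,0,-35,0,0,0,0,0,0,-35,0,0,0,0,0,0,-25,0,0,0,0.1,0,0,0,0,0,0,0.12,0,0,0,0,0,0,0.12,0,0,0,0]'; python3 -m pendant '[0,0,0.12,0,0,0,0,0,0,0.12,0,0,0,0,0,0,0.12,0,0,0,0,0,0,0.12,0,0,0,0,0,0,0.12,0,0,0,0,0,0,0.12,0,0,0,0,0,0,0.12,0,0,0,0,0,0,0.03,0,0,0,0]'
```

```text
t: 11.38
ee_pos: [0.4354, 0.3522, 0.4013]
eef_rot: [[-0.799, 0.602, 0.001], [0.602, 0.799, 0.0], [-0.0, 0.001, -1.0]]
force: [-0.9, 0.6, -1.9]
grip_width: 0.0215
grasp_force: 58.9
t: 12.05
ee_pos: [0.4353, 0.3522, 0.4004]
eef_rot: [[-0.056, 0.998, -0.001], [0.998, 0.056, -0.0], [-0.0, -0.001, -1.0]]
force: [1.0, 0.3, -1.7]
grip_width: 0.0214
grasp_force: 58.9
```

```bash
python3 -m pendant '[0,0,0,-25,-1,0,0,0,0,0,-37,-2,0,0,0,0,0,-37,-2,0,0,0,0,0,-37,-2,0,0,0,0,0,-37,-2,0,0,0,0,0,-37,-2,0,0,0,0,0,-35,-2,0,0,0,0,0,-18,-1,0,0]'; python3 -m pendant '[0,0,0,-2,20,0,0,0,0,0,-2,35,0,0,0,0,0,-2,35,0,0,0,0,0,-2,35,0,0,0,0,0,-2,35,0,0,0,0,0,0,17,0,0,0,0,0,0,0,0,0,0,0,0,0,0,0,0]';python3 - <<'E'
from h import *
np.set_printoptions(precision=4,suppress=True)
s=sense();R=np.array(s["eef_rot"]);p=np.array(s["ee_pos"])
print(s["t"],p,np.degrees(np.arctan2(R[1,0],R[0,0])),s["grip_width"],R.T@(np.array([.613,.0872,.2705])-p)*1000)
W=camera("wrist");cv2.imwrite("pics/w4.png",W["img"])
E
```

```text
t: 12.72
ee_pos: [0.437, 0.0861, 0.4006]
eef_rot: [[-0.058, 0.998, -0.0], [0.998, 0.058, -0.001], [-0.001, -0.0, -1.0]]
force: [1.0, 0.3, -1.4]
grip_width: 0.0212
grasp_force: 58.9
t: 13.38
ee_pos: [0.6152, 0.0896, 0.3996]
eef_rot: [[-0.061, 0.998, -0.002], [0.998, 0.061, -0.0], [0.0, -0.002, -1.0]]
force: [-0.5, 0.6, -1.5]
grip_width: 0.0211
grasp_force: 59.3
13.3833 [0.6152 0.0896 0.3996] 93.48358818827599 0.02106523605461758 [ -2.2985  -2.0587 129.0664]
```

```bash
python3 -m pendant '[0,0,0,-2,-2,15,0,0,0,0,0,0,30,0,0,0,0,0,0,25,0,0,0,0,0,0,5,0,0,0,0,0,0,0,0]'
python3 - <<'E'
from h import *
np.set_printoptions(precision=4,suppress=True)
W=camera("wrist")
m=mask(W,(0,120,80),(4,255,255),(200,20,440,300))|mask(W,(172,120,80),(180,255,255),(200,20,440,300));print("red",cen(m),cv2.boundingRect(big(m)),onz(W,cen(m),.04))
print("pred collar/spot/tips",proj(W,[.5955,.0862,.04]),proj(W,[.613,.0872,.037]))
s=sense();p=np.array(s["ee_pos"]);print(p,s["t"],proj(W,p+[0,0,-.2535]),proj(W,p+[0,0,-.2235]))
D=camera("side");S=camera("scene")
a=W["img"][60:360,220:420];a=cv2.resize(a,(400,600));u=proj(D,[.613,.087,.06]).astype(int);b=D["img"][u[1]-45:u[1]+45,u[0]-30:u[0]+30]
cv2.imwrite("pics/w5.png",np.hstack([a,cv2.resize(b,(400,600),interpolation=cv2.INTER_CUBIC)]))
E
```

```text
t: 13.85
ee_pos: [0.6111, 0.0877, 0.3241]
eef_rot: [[-0.061, 0.998, -0.005], [0.998, 0.061, -0.0], [0.0, -0.005, -1.0]]
force: [-0.1, 0.6, -1.1]
grip_width: 0.0212
grasp_force: 59.3
red (304.8081457663451, 193.15326902465165) (301, 179, 8, 29) [0.5958 0.0895 0.04  ]
pred collar/spot/tips [304.3144 196.8059] [324.558  196.0049]
[0.6121 0.0877 0.3259] 13.9 [323.7116 207.2288] [323.8979 220.4031]
```

View pics/w5.png

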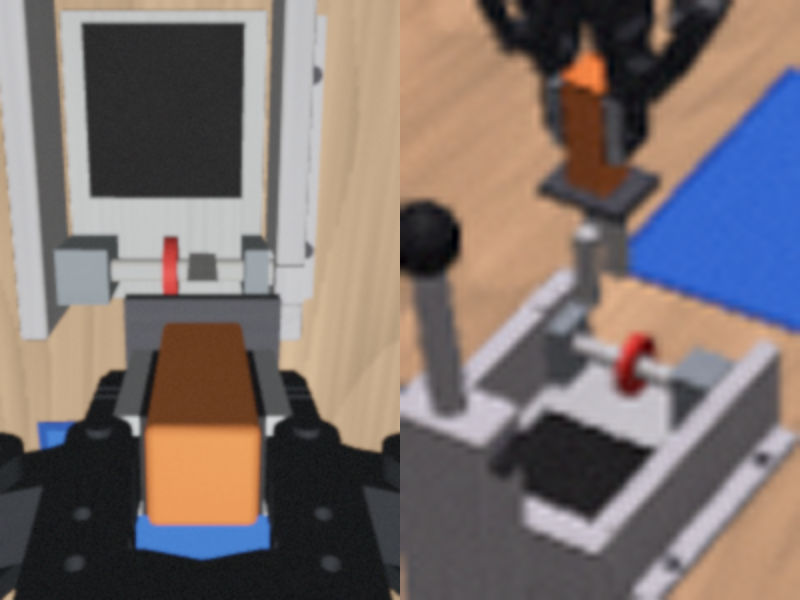

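Wrist view: the fork's prong is at crop (203,265), between the collar (170,265) and the guide block (255,265), so y is fine. The side view shows the fork hanging upright above the bar. I'll check the prong's row against the calibration for the x offset.

Run:
```python
from h import *
np.set_printoptions(precision=2,suppress=True)
W=camera("wrist");s=sense();p=np.array(s["ee_pos"]);R=np.array(s["eef_rot"])
for z in(.2535,.2235,.2135): print(z,[proj(W,p+R@[.016,dy,z]) for dy in(-.005,.005)])
g=cv2.cvtColor(W["img"],cv2.COLOR_BGR2GRAY); print(g[178:212,318]);print(g[193,295:345])
print(p,R.T@(np.array([.613,.0878,.2705])-p)*1000)
```

```text
0.2535 [array([314.61, 186.19]), array([327.9 , 186.18])]
0.2235 [array([313.66, 196.49]), array([328.89, 196.48])]
0.2135 [array([313.29, 200.62]), array([329.29, 200.61])]
[191 193 192 193 192 193 191 182 148 100  90  89  91  92  89  88  92  91
  90  90  88  99 145 185 198 198 198 195 169  94  47  64  88  95]
[187 161 132 128 128 129 126 120 135 175 192 194 197 196 195 196 196 194
 171 128  93  90  91  88  91  91  89  91  89  88  90  90 103 161 190 194
 196 196 195 195 193 169 155 162 163 162 162 163 164 162]
[0.61 0.09 0.33] [ 0.15 -0.71 57.36]
```

Prong tip predicted at row 186.2 and observed at 186.5, so the model fits. Descending.

```bash
python3 -m pendant '[0,0,0,0,0,15,0,0,0,0,0,0,15,0,0,0,0,0,0,8,0,0,0,0,0,0,8,0,0,0,0,0,0,8,0,0,0,0,0,0,0,0]'
python3 - <<'E'
from h import *
np.set_printoptions(precision=4,suppress=True)
s=sense();p=np.array(s["ee_pos"]);print(p,s["force"],s["wrist_torque"])
E
```

```text
t: 14.55
ee_pos: [0.6126, 0.0876, 0.2706]
eef_rot: [[-0.061, 0.998, -0.002], [0.998, 0.061, -0.0], [0.0, -0.002, -1.0]]
force: [-1.8, 0.2, -1.7]
grip_width: 0.0211
grasp_force: 59.4
[0.6126 0.0876 0.2706] [-1.7695  0.1996 -1.6978] [-0.037   0.0843  0.0007]
```

```bash
python3 -m pendant '[0,0,0,0,-5,0,0,0,0,0,0,-5,0,0,0,0,0,0,-5,0,0,0,0,0,0,-5,0,0,0,0,0,0,-4,0,0,0,0,0,0,-1,0,0,0,0,0,0,0,0,0]'
python3 - <<'E'
from h import *
np.set_printoptions(precision=4,suppress=True)
W=camera("wrist")
m=mask(W,(0,120,80),(4,255,255),(150,20,440,350))|mask(W,(172,120,80),(180,255,255),(150,20,440,350));print("red",cen(m),cv2.boundingRect(big(m)),onz(W,cen(m),.036))
s=sense();p=np.array(s["ee_pos"]);print(p,s["force"],s["wrist_torque"])
g=cv2.cvtColor(W["img"],cv2.COLOR_BGR2GRAY)
for y in range(170,240,6):print(y,g[y,240:400:4])
E
```

```text
t: 15.13
ee_pos: [0.5887, 0.0862, 0.2727]
eef_rot: [[-0.061, 0.998, 0.004], [0.998, 0.061, 0.001], [0.0, 0.004, -1.0]]
force: [5.8, 1.1, -2.7]
grip_width: 0.0211
grasp_force: 59.3
red (309.4817073170732, 199.74796747967477) (306, 193, 8, 15) [0.581  0.0958 0.036 ]
[0.5889 0.0862 0.2727] [ 5.5265  1.2134 -1.3658] [ 0.2796 -1.5023 -0.0432]
170 [197 201 181  91  92  92 185 202 202 202 202 203 201 203 202 200 201 201
 202 201 202 202 201 202 194 197 196 198 197 196 199 196 191 199 200 193
 143  94  94  95]
176 [196 200 188  91  92  90 178 202 201 202 203 202 200 202 202 201 202 201
 202 201 201 201 201 201 195 200 197 202 199 200 202 201 198 199 198 188
 126  93  94  98]
182 [196 199 191  89  92  92 176 202 201 202 203 202 200 202 201 200 201 201
 201 200 199 202 200 201 196 200 196 201 199 200 201 201 198 199 200 192
 106  95  96  96]
188 [196 199 194  93  90  93 143 169 173 174 176 182 179 197 202 200 201 201
 201  96  92  92 172 201 196 201 196 200 200 201 200 202 198 200 199 194
 102  96  96  96]
194 [196 200 197  92  92  75  74  75  74  72  72  72  73 182 201 200 199  69
  67  95  9
[... 555 characters left out ...]
13 165 166
 166 199 202  98]
218 [199 199 201 149 164 166 166 163 166 166 165 102  99 100 101 102 102 101
 101 100 101 102 103 101 101 100 101  99 101  99 149 199 197 140 167 166
 166 201 198 106]
224 [198 199 201 163 163 165 165 165 164 165 165  97  98  98  98  99  72  70
  72  74  71  70  69  72  70  80  97  98  99  98 159 195  73 149 167 166
 164  93  91 125]
230 [200 198 200 174 156 162 163 163 163 162 163  99  99  98 100  87  71  71
  69  71  71  71  71  70  73  71 101  99  99  99 162 186 148 158 164 165
 162  94  95 158]
236 [198 198 201 185  92  92 162 176 176 168 176  98  87  89  54  65  70  71
  75  71  69  72  71  71  73  72  30  89  86  90 166 185 183 175 174 174
 166  95  94 153]
```

```bash
python3 -m pendant '[0,0,0,0,-2,0,0,0,0,0,0,-1,0,0,0,0,0,0,0,0,0,0,0,0,0,0,0,0]'
python3 - <<'E'
from h import *
np.set_printoptions(precision=4,suppress=True)
W=camera("wrist")
m=mask(W,(0,120,80),(4,255,255),(150,20,440,350))|mask(W,(172,120,80),(180,255,255),(150,20,440,350));print("red",cen(m),cv2.boundingRect(big(m)),onz(W,cen(m),.036))
s=sense();p=np.array(s["ee_pos"]);print(p,s["force"],s["wrist_torque"])
E
```

```text
t: 15.52
ee_pos: [0.5863, 0.086, 0.2727]
eef_rot: [[-0.061, 0.998, 0.004], [0.998, 0.061, 0.001], [0.0, 0.004, -1.0]]
force: [5.9, 2.0, -2.7]
grip_width: 0.0213
grasp_force: 59.3
red (309.4620253164557, 199.49367088607596) (306, 193, 8, 14) [0.5787 0.0959 0.036 ]
[0.5863 0.086  0.2728] [ 4.9683  1.0767 -1.8186] [ 0.3397 -1.6677 -0.0444]
```

```bash
python3 -m pendant '[0,0,0,-4,0,0,0,0,0,0,-5,0,0,0,0,0,0,-6,0,0,0,0,0,0,-7,0,0,0,0,0,0,-7,0,0,0,0,0,0,-7,0,0,0,0,0,0,-6,0,0,0,0,0,0,0,0,0,0]'
python3 - <<'E'
from h import *
np.set_printoptions(precision=4,suppress=True)
W=camera("wrist")
m=mask(W,(0,120,80),(4,255,255),(150,20,440,350))|mask(W,(172,120,80),(180,255,255),(150,20,440,350));print("red",cen(m),cv2.boundingRect(big(m)),onz(W,cen(m),.036))
s=sense();p=np.array(s["ee_pos"]);print(p,s["force"],s["wrist_torque"])
E
```

```text
t: 16.23
ee_pos: [0.5889, 0.0444, 0.2727]
eef_rot: [[-0.061, 0.998, 0.004], [0.998, 0.061, 0.005], [0.004, 0.005, -1.0]]
force: [5.5, 4.7, -0.6]
grip_width: 0.0211
grasp_force: 59.6
red (309.73212121212117, 195.22424242424242) (306, 185, 9, 22) [0.5814 0.0583 0.036 ]
[0.5888 0.0446 0.2727] [ 4.6452  4.0535 -1.6674] [ 1.1185 -1.6    -0.1441]
```

```bash
cat > red.py <<'E'
from h import *
np.set_printoptions(precision=4,suppress=True)
S=camera("scene");W=camera("wrist")
def r(c,roi):
    m=mask(c,(0,120,80),(5,255,255),roi)|mask(c,(172,120,80),(180,255,255),roi)
    return cen(m),cv2.boundingRect(big(m))
try:
    q=r(S,(270,220,365,310));print("scene red",q,onz(S,q[0],.036)[:2])
except Exception as e:print(e)
# dark pad on slab, from wrist: big dark region ahead
h=cv2.cvtColor(W["img"],cv2.COLOR_BGR2GRAY);m=np.zeros_like(h);m[0:185,240:400]=(h[0:185,240:400]<62)*255
q=big(m);b=cv2.minAreaRect(q);print("pad",b,[onz(W,p,.012)[:2].tolist() for p in cv2.boxPoints(b)])
s=sense();print(s["t"],np.array(s["ee_pos"]),s["force"],s["wrist_torque"])
E
python3 red.py
```

```text
max() iterable argument is empty
pad ((327.98638916015625, 106.71791076660156), (98.74483489990234, 106.85401916503906), 3.5763344764709473) [[0.5534006787454351, 0.08046471492835247], [0.5565054807538569, 0.15447819810821045], [0.6251044355606219, 0.15475421601873784], [0.6284418746928543, 0.08025688363125427]]
16.3833 [0.5888 0.0447 0.2727] [ 5.9178  4.1179 -1.4092] [ 1.1037 -1.5733 -0.0975]
```

```bash
python3 -m pendant '[0,0,0,-4,0,0,0,0,0,0,-4,0,0,0,0,0,0,0,0,0,0,0,0,0,0,4,0,0,0,0,0,0,4,0,0,0,0,0,0,4,0,0,0,0,0,0,4,0,0,0,0,0,0,0,0,0]'; python3 red.py
```

```text
t: 17.05
ee_pos: [0.6039, 0.0378, 0.2717]
eef_rot: [[-0.062, 0.998, -0.001], [0.998, 0.062, 0.003], [0.003, -0.001, -1.0]]
force: [2.1, 4.3, -0.4]
grip_width: 0.0212
grasp_force: 59.8
max() iterable argument is empty
pad ((308.34075927734375, 104.88938903808594), (99.77851867675781, 107.89383697509766), 3.814074993133545) [[0.5518645392731847, 0.07353256427626528], [0.5565920592609154, 0.14774855848507554], [0.6253224688609607, 0.14776642644156845], [0.6271265166368855, 0.07311128986737113]]
17.15 [0.6037 0.0377 0.2717] [0.5324 4.9153 0.1497] [ 1.471  -0.3772 -0.0533]
```

```bash
python3 -m pendant '[0,0,0,-3,1,0,0,0,0,0,-8,0.5,0,0,0,0,0,-11,0,0,0,0,0,0,-11,0,0,0,0,0,0,-11,0,0,0,0,0,0,-11,0,0,0,0,0,0,-11,0,0,0,0,0,0,-6,0,0,0]'; python3 red.py
```

```text
t: 17.82
ee_pos: [0.6097, -0.0368, 0.2714]
eef_rot: [[-0.059, 0.998, -0.001], [0.998, 0.059, -0.001], [-0.001, -0.001, -1.0]]
force: [-0.3, 2.6, -0.8]
grip_width: 0.0217
grasp_force: 59.7
max() iterable argument is empty
pad ((306.17083740234375, 105.66109466552734), (100.4118423461914, 107.88758087158203), 3.327404022216797) [[0.5566361193797594, -0.00365553121314011], [0.5611807675089371, 0.07051397037187182], [0.6301725616052704, 0.07083976673419459], [0.6323098898335991, -0.003689759279659293]]
17.9167 [ 0.6099 -0.0368  0.2715] [ 0.2356 -0.0304 -2.0217] [0.0021 0.0147 0.0288]
```

```bash
python3 -m pendant '[0,0,0,-5,0,0,0,0,0,0,-7,0,0,0,0,0,0,-8,0,0,0,0,0,0,-8,0,0,0,0,0,0,-8,0,0,0,0,0,0,-8,0,0,0,0,0,0,-6,0,0,0,0,0,0,-3,0,0,0]'; python3 red.py
```

```text
t: 18.58
ee_pos: [0.6132, -0.0889, 0.2716]
eef_rot: [[-0.06, 0.998, -0.0], [0.998, 0.06, -0.0], [-0.0, -0.0, -1.0]]
force: [-0.3, 2.3, -2.3]
grip_width: 0.0212
grasp_force: 59.6
max() iterable argument is empty
pad ((311.006103515625, 104.94512939453125), (100.27183532714844, 108.11247253417969), 6.340191841125488) [[0.5617517993435113, -0.05236215300229459], [0.5699127522446514, 0.021523520109629272], [0.6387765010577012, 0.01862401292445366], [0.6371884957764192, -0.05629130286763044]]
18.6833 [ 0.6132 -0.0888  0.2717] [ 0.5922  0.3844 -1.4617] [ 0.0525  0.0127 -0.0198]
```

```bash
python3 -m pendant '[0,0,0,-5,0.5,0,0,0,0,0,-7,0.5,0,0,0,0,0,-8,0.5,0,0,0,0,0,-8,0.5,0,0,0,0,0,-8,0.5,0,0,0,0,0,-8,0.5,0,0,0,0,0,-7,0,0,0,0,0,0,-5,0,0,0]'; python3 red.py
```

```text
t: 19.35
ee_pos: [0.6196, -0.1446, 0.2717]
eef_rot: [[-0.06, 0.998, 0.0], [0.998, 0.06, -0.0], [-0.0, 0.0, -1.0]]
force: [0.4, 2.8, -0.9]
grip_width: 0.0216
grasp_force: 59.5
max() iterable argument is empty
pad ((313.3349914550781, 104.89947509765625), (99.83097839355469, 107.89057922363281), 8.595911026000977) [[0.5688217350705707, -0.10689716875441932], [0.579807990063251, -0.03360849200958698], [0.6482212120425186, -0.03897444561413247], [0.6436693338641782, -0.11378288311420531]]
19.45 [ 0.6197 -0.1449  0.2718] [-0.3363 -0.4586 -1.6196] [ 0.0591 -0.0302  0.0255]
```

```bash
python3 -m pendant '[0,0,0,2,2,0,0,0,0,0,2,2,0,0,0,0,0,0,0,0,0,0,0,0,0,0,-5,0,0,0,0,0,0,-10,0,0,0,0,0,0,-25,0,0,0,0,0,0,-35,0,0,0,0,0,0,-35,0]'; python3 -m pendant '[0,0,0,0,0,-18,0,0,0,0,0,0,0,0]'
python3 - <<'E'
from h import *
np.set_printoptions(precision=4,suppress=True)
W=camera("wrist");S=camera("scene");D=camera("side")
cv2.imwrite("pics/w6.png",W["img"])
print(sense()["ee_pos"],sense()["t"])
for n,c,roi in(("S",S,(230,230,365,330)),("D",D,(270,170,370,240)),("W",W,(200,60,440,330))):
    m=mask(c,(0,120,80),(5,255,255),roi)|mask(c,(172,120,80),(180,255,255),roi)
    try:q=cen(m);print(n,q,onz(c,q,.036)[:2],cv2.boundingRect(big(m)))
    except Exception as e:print(n,e)
g=cv2.cvtColor(W["img"],cv2.COLOR_BGR2GRAY)
for l in cv2.createLineSegmentDetector().detect(g)[0].reshape(-1,4):
    a,b=l[:2],l[2:]
    if np.hypot(*(b-a))>25 and all(230<t[0]<410 and t[1]<250 for t in(a,b)): print(l.round(),[onz(W,t,.012)[:2].round(4).tolist() for t in(a,b)])
E
```

```text
t: 20.12
ee_pos: [0.6228, -0.1389, 0.3831]
eef_rot: [[-0.061, 0.998, -0.001], [0.998, 0.061, 0.0], [0.0, -0.001, -1.0]]
force: [1.3, -0.3, -0.6]
grip_width: 0.0211
grasp_force: 59.5
t: 20.28
ee_pos: [0.6246, -0.1395, 0.4066]
eef_rot: [[-0.061, 0.998, 0.01], [0.998, 0.061, -0.004], [-0.004, 0.01, -1.0]]
force: [0.2, 0.1, -0.7]
grip_width: 0.0215
grasp_force: 59.7
[ 0.6229 -0.139   0.3992] 20.4333
S (286.1587301587301, 286.6507936507936) [ 0.6067 -0.1433] (284, 284, 7, 7)
D (330.2222222222222, 191.65079365079364) [ 0.6111 -0.1389] (328, 189, 6, 7)
W (303.7971014492753, 174.6190476190476) [ 0.6088 -0.1397] (301, 163, 7, 24)
[344.  85. 334. 149.] [[0.6485, -0.0398], [0.6428, -0.1118]]
[333. 150. 276. 142.] [[0.6417, -0.1132], [0.5733, -0.1078]]
[276. 142. 282.  76.] [[0.5732, -0.1073], [0.579, -0.0341]]
[283.  75. 343.  84.] [[0.5796, -0.0333], [0.6473, -0.0386]]
[283. 206. 358. 206.] [[0.5839, -0.1855], [0.6777, -0.1802]]
[238.  52. 369.  48.] [[0.5304, -0.0126], [0.6731, 0.0]]
[360. 208. 359. 243.] [[0.6804, -0.183], [0.6838, -0.2307]]
[279. 218. 254. 219.] [[0.5797, -0.2026], [0.5481, -0.2056]]
[253. 218. 237.  52.] [[0.5464, -0.204], [0.5296, -0.0127]]
[370.  49. 368. 216.] [[0.6743, -0.0013], [0.6911, -0.1924]]
[274.  71. 266. 154.] [[0.5698, -0.0293], [0.5621, -0.1226]]
[261. 182. 297. 186.] [[0.5556, -0.1569], [0.6002, -0.1591]]
[352.  80. 275.  69.] [[0.6568, -0.034], [0.5711, -0.0274]]
[340. 163. 353.  82.] [[0.6512, -0.128], [0.6587, -0.0353]]
[357. 209. 284. 209.] [[0.6766, -0.1847], [0.5856, -0.1897]]
[364.  53. 243.  56.] [[0.6681, -0.0049], [0.5358, -0.0168]]
[242.  58. 257. 214.] [[0.5348, -0.0187], [0.5508, -0.1988]]
[364. 211. 366.  54.] [[0.6857, -0.1861], [0.6702, -0.0065]]
[303. 221. 338. 221.] [[0.6098, -0.2037], [0.6542, -0.2011]]
```

```bash
python3 -m pendant '[0,0,0,2,-30,0,0,0,0,0,2,-37,0,0,0,0,0,2,-37,0,0,0,0,0,2,-37,0,0,0,0,0,2,-37,0,0,0,0,0,15,-9,0,0,0,0,0,35,2,0,0,0,0,0,36,2,0,0]'; python3 -m pendant '[0,0,0,36,2,0,0,0,0,0,36,2,0,0,0,0,0,36,2,0,0,0,0,0,36,2,0,0,0,0,0,36,2,0,0,0,0,0,36,2,0,0,0,0,0,36,2,0,0,0,0,0,36,2,0,0]';python3 -m pendant '[0,0,0,36,2,0,0,0,0,0,36,2,0,0,0,0,0,25,2,0,0,0,0,0,10,0,0,0,0,0,-0.12,0,0,0,0,0,0,-0.12,0,0,0,0,0,0,-0.12,0,0,0,0,0,0,-0.12,0,0,0,0]';python3 -m pendant '[0,0,-0.12,0,0,0,0,0,0,-0.12,0,0,0,0,0,0,-0.12,0,0,0,0,0,0,-0.12,0,0,0,0,0,0,-0.12,0,0,0,0,0,0,-0.11,0,0,0,0,0,0,-0.02,0,0,0,0,0,0,0,0,0,0,0]'
python3 - <<'E'
from h import *
np.set_printoptions(precision=4,suppress=True)
s=sense();R=np.array(s["eef_rot"]);p=np.array(s["ee_pos"])
print(s["t"],p,R[:,0],np.degrees(np.arctan2(R[1,0],R[0,0])),R.T@(np.array([.4357,.3524,.2615])-p)*1000)
E
```

```text
t: 21.1
ee_pos: [0.4331, -0.0544, 0.3982]
eef_rot: [[-0.057, 0.998, -0.003], [0.998, 0.057, 0.001], [0.001, -0.003, -1.0]]
force: [1.1, 0.1, -1.6]
grip_width: 0.0214
grasp_force: 60.1
t: 21.77
ee_pos: [0.432, 0.2355, 0.3979]
eef_rot: [[-0.061, 0.998, -0.003], [0.998, 0.061, -0.001], [-0.001, -0.003, -1.0]]
force: [1.5, -0.5, -1.3]
grip_width: 0.0214
grasp_force: 60.1
t: 22.43
ee_pos: [0.4321, 0.3404, 0.3978]
eef_rot: [[-0.52, 0.854, -0.003], [0.854, 0.52, -0.002], [-0.0, -0.004, -1.0]]
force: [1.0, 0.2, -1.2]
grip_width: 0.0214
grasp_force: 60.1
t: 23.1
ee_pos: [0.4323, 0.3404, 0.3985]
eef_rot: [[-0.955, 0.298, -0.002], [0.298, 0.955, -0.002], [0.002, -0.002, -1.0]]
force: [0.0, 0.2, -0.8]
grip_width: 0.0215
grasp_force: 60.1
23.1 [0.4323 0.3404 0.3985] [-0.9547  0.2975  0.0016] 162.69054299194283 [  0.1406  12.749  136.935 ]
```

```bash
python3 -m pendant '[0,0,0,0,8,0,0,0,0,0,0,5,0,0,0,0,0,0,0,20,0,0,0,0,0,0,25,0,0,0,0,0,0,25,0,0,0,0,0,0,25,0,0,0,0,0,0,20,0,0,0,0,0,0,10,0]'; python3 -m pendant '[0,0,0,0,0,6,0,0,0,0,0,0,3,0,0,0,0,0,0,0,0,0,0,0,0,0,0,0]'
```

```text
t: 23.77
ee_pos: [0.4357, 0.3534, 0.2718]
eef_rot: [[-0.955, 0.296, -0.003], [0.296, 0.955, -0.002], [0.003, -0.003, -1.0]]
force: [-0.2, 0.4, -1.7]
grip_width: 0.0214
grasp_force: 60.1
t: 24.1
ee_pos: [0.437, 0.3539, 0.2667]
eef_rot: [[-0.955, 0.295, 0.002], [0.295, 0.955, 0.001], [-0.001, 0.001, -1.0]]
force: [0.7, -0.1, -1.6]
grip_width: 0.0218
grasp_force: 60.1
```

```bash
python3 -m pendant '[0,0,0,0,0,2,0,0,0,0,0,0,2,0,0,0,0,0,0,0,0,0,0,0,0,0,0,0]'
```

```text
t: 24.43
ee_pos: [0.4365, 0.3535, 0.2619]
eef_rot: [[-0.955, 0.295, 0.0], [0.295, 0.955, 0.0], [-0.0, 0.0, -1.0]]
force: [-0.5, -0.2, -1.2]
grip_width: 0.0215
grasp_force: 60.1
```

```bash
python3 -m pendant '[0,0,0,0,0,0.5,0,0,0,0,0,0,0,0.2,0,0,0,0,0,0,0.5,0,0,0,0,0,0,1,0,0,0,0,0,0,1,0,0,0,0,0,0,1,0,0,0,0,0,0,1,0,0,0,0,0,-15,1]';python3 -m pendant '[0,0,0,0,0,-35,1,0,0,0,0,0,-35,1,0,0,0,0,0,-35,1,0,0,0,0,-35,-15,1,0,0,0,0,-34,0,1,0,0,0,0,0,0,1,0,0,0,0,0,0,1]'
python3 - <<'E'
from h import *
np.set_printoptions(precision=4,suppress=True)
S=camera("scene");D=camera("side");W=camera("wrist");s=sense();print(s["t"],s["ee_pos"],s["force"])
a=[cen(mask(c,(5,170,150),(16,255,255),r)) for c,r in((S,(355,160,378,190)),(D,(275,272,300,302)))]
print("handle",a,tri(S,a[0],D,a[1]))
m=mask(W,(5,150,80),(18,255,255),(150,0,500,300));q=big(m);print("wrist",cv2.minAreaRect(q),onz(W,cen(m),.13))
for n,c,roi in(("S",S,(230,230,365,330)),("D",D,(270,170,370,240))):
    q=cen(mask(c,(0,120,80),(5,255,255),roi)|mask(c,(172,120,80),(180,255,255),roi));print(n,q,onz(c,q,.036)[:2])
E
```

```text
t: 25.1
ee_pos: [0.4355, 0.3528, 0.2739]
eef_rot: [[-0.955, 0.295, -0.004], [0.295, 0.955, -0.002], [0.003, -0.004, -1.0]]
force: [0.3, -0.6, -0.8]
grip_width: 0.0852
grasp_force: 0.0
t: 25.68
ee_pos: [0.4157, 0.2865, 0.3967]
eef_rot: [[-0.955, 0.297, 0.0], [0.297, 0.955, 0.0], [-0.0, 0.0, -1.0]]
force: [0.4, -0.1, -0.3]
grip_width: 0.0856
grasp_force: 0.0
25.8333 [0.4165 0.2881 0.396 ] [-0.4821  0.4495  1.138 ]
handle [(367.4117647058824, 166.91176470588235), (285.36842105263156, 279.7763157894737)] (array([0.4379, 0.3522, 0.1254]), np.float64(0.0008033665282233657))
wrist ((399.5, 193.5), (37.0, 39.0), 90.0) [0.429  0.3496 0.13  ]
S (286.1111111111111, 286.4920634920635) [ 0.6061 -0.1431]
D (330.96969696969694, 190.30303030303028) [ 0.6132 -0.147 ]
```

```bash
python3 -c "
from rig import *
print(close_job())"
```

```text
the job is handed in; nothing more can be done
None
```

The job was handed in at about 26 s of the 72 s limit; no verdict came back. By my camera measurements, the cup is in the bin, the bed is on the mat at least 18 mm inside its edges with the bar sprung out, and the orange tool hangs in its stand within about 2 mm of where it started.

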